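# Find a spacer's blind hole on a pin gauge, hold it hole-up at the needle

## Robot

A 6-joint arm with a two-finger parallel gripper is mounted at the origin on a cart in front of the work surface, level with it; the furniture and walls round the work are solid. World frame = base frame: x ahead of the robot, y to its left, z up, the work surface at z = 0. Lengths are in m, angles in rad, forces in N, time in s.
With the tool pointing down it reaches from about 0.35 to 0.975 m from the base axis. Payload 4.9 kg.
Tool frame: the origin (TCP) lies on the centre line of the jaws, within the pads' length; the fingertips stand 22 mm ahead of it and the grasp point (between the pads) lies 3 mm ahead of it (manip.tcp_to_tips is the distance from the TCP to the fingertips, in m); z points along the fingers, x is the direction in which the jaws open and shut, and the axes are right-handed (so a half turn about z gives the same grasp; the last joint's range is limited). The gripper opens to 85 mm and grips with 20 to 120 N. Pads are 22 mm wide; open, the fingers measure 114 mm over their backs; the gripper's body (76 mm by 85 mm) begins 54 mm behind the grasp point. The pads swing forward as they close: fully open they stand 13 mm farther back than shut.
Start: joints at [1.09, 0.053, 1.613, -0, 1.476, -0.119], TCP at [0.221, 0.585, 0.253] pointing down, gripper open.
Joint ranges: [-3.01, 3.01], [-1.01, 2.22], [0.06, 2.58], [-1.02, 4.17], [0.09, 2.62], [-3.14, 3.14]. Speed limits (rad/s): [2.57, 2.57, 3.14, 3.14, 3.14, 3.14].

## Interface

Orientations are given as a unit quaternion [w, x, y, z].
In Python, from plant import manip gives the robot as it stands.
- The arm moves only by the shell command python3 -m pendant 'ROWS'. ROWS is a JSON object of lists of equal length, an entry for each row: "linear": the shift along the tool's x, y, z in cm, a list of three; "rotation": the turn, a rotation vector about the tool's x, y, z in degrees, a list of three; "grip": the closure, from 0 (fully open) to 1 (shut). A call has exactly 10 rows; each row is the pose to reach, as a shift and turn from the pose commanded when the call began, along the tool's axes at that moment; what a row does not reach only later rows make up. A row lasts 1/12 s, in which the tool goes at most 41.7 mm and 7.16 degrees, less where a joint would pass 70% of its speed; a pose out of reach is approached as far as the arm can. A call with a gripper value outside its range is refused whole. The fingers move at their own pace and stop on an object; the grip force is fixed at half the most. Time passes only in rows, so rows that repeat a pose let the fingers close, or fill a call up. It gives the time, the measured TCP pose, the force and the opening at its end, in the units of the state.
- manip.state(): the state, without advancing time (a new reading comes with each control period).
- manip.grab_frame(name): name is "scene" or "top" or "wrist"; returns the picture (400x640x3 uint8, red, green, blue); there is no depth.
- manip.calibration(name): a dict with "fx", "fy", "cx", "cy" (pixels), "cam_to_world" (4x4, takes a point from camera to world coordinates). Camera axes: x right, y up, looking along -z (the intrinsics and any distortion apply to the point x, -y, -z); pixel columns grow to the right and rows downward; lengths in m; the calibration is good to about 2 mm. The wrist camera is an equidistant fisheye: a pixel r from the principal point sees the ray r / f radians off the axis. A picture is of the moment at which its call begins: read the wrist's pose just before it. calibration takes no time and is no camera call; for the wrist camera it gives the pose at the moment of the call.
- manip.job_done(): hands the job in, once; it reports no verdict.
The state is a dict: "time": time; "joint_pos": joint angles; "joint_vel": joint speeds; "joint_efforts": joint torques, N m; "tool_pos": TCP position; "tool_rot": TCP orientation; "contact_force": force on the tool from outside, world axes, zero at the start; "ft_torque": the same for the moment, N m; "gripper_width": opening from 0.0 (shut) to 1.0 (fully open).
Only numpy, scipy, OpenCV 4.12 (cv2) and the standard library are available. Lean on these libraries where they do the work, as an engineer would, in place of code of your own. Each camera call takes 0.05 s, during which the arm holds its last target. There are 200 camera calls.

## Task

The square spacer lying on the table has a deep blind hole in one end and only a shallow recess of the same width in the other: stand it on the pin gauge, either end down, to feel which end is which (the deep hole drops right down over the pin until the spacer sits on the foot, the recess stops at the top of the pin). Then, turning it over if need be, hold the spacer upright with its deep hole up and bring it from below onto the bent dispensing needle, so that the tip is about half-way down the hole, without pushing on the needle or disturbing the loose things around. Finish still holding the spacer there in the air, motionless.

Things in the scene. Friction and masses are not known exactly. Their poses are not given: they have to be found in the camera images.
- spacer_mid (a point): Middle of the loose spacer, a plain aluminium bar 32 x 32 mm square and 80 mm long, lying on a flat side at the start. z runs along the bar, x and y square to its flats; the ends are at z = -40 and +40 mm. Each end has a central 18 mm mouth with a small countersink: one is a blind hole 30 mm deep, the other a recess 5 mm deep. Which is which is not given: find it on the gauge.
- pin_top (a point): Centre of the top of the gauge's pin, 40 mm above the table, z up. The pin is 14 mm in diameter (tapered to 9 mm at its very top). With the deep hole down the spacer sinks until its end rests on the gauge's foot (its middle then 54 mm above the table); with the recess down it stops with its middle 75 mm above the table.
- needle_tip (a point): Tip of the dispenser's thin steel needle (3 mm across), 160 mm above the table, z up. The needle points straight down for its last 35 mm; above that it bends and rises at 45 degrees along this frame's +x (away from the robot and to its right, 40 to 70 degrees from straight ahead) into the syringe. The space below the tip and on its -x side is free. The needle is rigid: do not push on it.
- disc_a: Bystander: flat machined disc 66 mm across, 10 mm thick, lying loose. Origin under its centre.
- disc_b: Bystander: a second such disc. Origin under its centre.
- screwdriver: Bystander: loose screwdriver, 185 mm long, 30 mm thick, lying along its y axis. Origin under its middle.
- threadlocker: Bystander: small flat bottle with a pointed cap, 19 x 32 mm, 93 mm tall, standing loose. Origin under its centre.
- dispenser: The dispenser stand, fixed to the table; origin on the table straight below the needle's tip, axes as at the tip. Syringe 22 mm across, rising at 45 degrees to about 310 mm height at x = 115 mm; post 14 mm thick, 312 mm tall, at x = 150 mm; foot plate 130 mm wide (y), 12 mm high, from x = 88 to 188 mm.
- gauge: The pin gauge: a round steel foot 64 mm across and 14 mm high (bevelled, its flat top 48 mm across) with the pin standing 26 mm proud of it; fixed to the table. Origin on the table below the pin.
- spacer: The spacer as a whole (same point and axes as spacer_mid). Solid between hole and recess; 0.18 kg give or take a quarter. Nothing but the depth tells the ends apart. Tall parts bins stand some 0.2 m beyond it as seen from the robot: little room to lean a gripper that way.
Not all that is in view belongs to the job. What is shaped like the gauge but purple is not meant.

How it is judged:
On the way:
1. the spacer stands upright on the pin gauge, either right down with the deep hole over the pin or stopped with the pin's top in the recess (x of pin_top in the frame of spacer_mid between -0.006 and 0.006 m and y of pin_top in the frame of spacer_mid between -0.006 and 0.006 m and ((z of pin_top in the frame of spacer_mid between 0.008 and 0.02 m and angle between spacer_mid's own z axis and vertical above 2.96 rad) or (z of pin_top in the frame of spacer_mid between -0.0375 and -0.032 m and angle between spacer_mid's own z axis and vertical below 0.18 rad and contact force between spacer and gauge above 0.3 N))), for 0.2 s.
At the end, for the whole second after the job is handed in: The spacer is held by the fingers in the air, deep hole up and within 15 degrees of upright, the needle's tip inside that hole 9 mm or more below its mouth and clear of its bottom, nothing pressing on the needle or its stand (under 1.5 N), at rest (angle between spacer_mid's own z axis and vertical below 0.26 rad and z of needle_tip in the frame of spacer_mid between 0.0105 and 0.031 m and x of needle_tip in the frame of spacer_mid between -0.0085 and 0.0085 m and y of needle_tip in the frame of spacer_mid between -0.0085 and 0.0085 m and contact force between the fingers and spacer above 1 N and contact force between each of spacer, the arm, the fingers and dispenser below 1.5 N and height (world z) of spacer_mid above 0.11 m and linear speed of spacer below 0.02 m/s); the arm keeps its last pose, push and grip.
It fails at once if the needle or its stand is pushed hard (over 12 N) (contact force between any of spacer, the arm, the fingers and dispenser above 12 N).
It fails at once if a disc, the screwdriver or the bottle is shoved away by more than 4 cm or the bottle is knocked over (distance of any of disc_a, disc_b, screwdriver, threadlocker from where it was at the start of the episode above 0.04 m or angle between threadlocker's own z axis and vertical above 0.6 rad).
It also fails if it takes over 72 s, if anything falls off the work surface, if the arm or the gripper's body presses on something with over 40 N, if the wrist force passes 120 N, or if a joint passes its speed limit or range.

## Working session

There is one attempt and no reset: what is moved stays moved. The work goes in short steps, Python scripts to look and compute and a shell command to move; the robot and the scene stay as the last step left them, time stands still between calls to the robot, and variables do not carry over. Pictures are saved under pics/ and viewed, about 8 in all and at most 12, crops included, and the job is handed in when it is done.

```bash
ls; mkdir -p pics
cat > h.py <<'E'
import numpy as np, cv2
from plant import manip
from scipy.spatial.transform import Rotation as R
def grab(n,f=None):
    c=manip.calibration(n); im=manip.grab_frame(n)
    if f: cv2.imwrite(f,im[:,:,::-1])
    return im,c
def ray(c,u,v,fish=False):
    x=(u-c["cx"])/c["fx"]; y=(v-c["cy"])/c["fy"]
    if fish:
        r=np.hypot(x,y); s=np.sin(r)/max(r,1e-9); d=np.array([x*s,-y*s,-np.cos(r)])
    else: d=np.array([x,-y,-1.])
    T=np.array(c["cam_to_world"]); return T[:3,3],T[:3,:3]@(d/np.linalg.norm(d))
def onz(c,u,v,z,fish=False):
    o,d=ray(c,u,v,fish); return o+d*(z-o[2])/d[2]
def proj(c,p,fish=False):
    T=np.array(c["cam_to_world"]); q=T[:3,:3].T@(np.array(p)-T[:3,3]); x,y,z=q[0],-q[1],-q[2]
    if fish:
        r=np.hypot(x,y); k=np.arctan2(r,z)/max(r,1e-9); a,b=x*k,y*k
    else: a,b=x/z,y/z
    return c["fx"]*a+c["cx"],c["fy"]*b+c["cy"]
def tri(rs):
    A=0;B=0
    for o,d in rs:
        M=np.eye(3)-np.outer(d,d);A=A+M;B=B+M@o
    return np.linalg.solve(A,B)
def state():
    s=manip.state(); q=s["tool_rot"]; return s,np.array(s["tool_pos"]),R.from_quat([q[1],q[2],q[3],q[0]]).as_matrix()
E
python3 - <<'E'
from h import *
a,c=grab("scene","pics/scene.png");b,d=grab("top","pics/top.png")
print({k:c[k] for k in c});print(d);s,p,M=state();print(p,M,s['time'])
E
```

```text
pics
{'fx': 370.07315868180035, 'fy': 370.07315868180035, 'cx': 323.1595092683321, 'cy': 202.30752624380247, 'cam_to_world': array([[-0.83846899,  0.24258785, -0.48797632,  0.10753824],
       [-0.54435377, -0.33099026,  0.77079467,  0.85041711],
       [ 0.02547001,  0.91191918,  0.40957868,  0.46092613],
       [ 0.        ,  0.        ,  0.        ,  1.        ]])}
{'fx': 439.99159465470467, 'fy': 439.99159465470467, 'cx': 318.96436010268826, 'cy': 201.88745875850395, 'cam_to_world': array([[ 0.01138308,  0.98185023, -0.18931603,  0.3145501 ],
       [-0.99984365,  0.01373828,  0.01113287,  0.19021522],
       [ 0.01353169,  0.1891597 ,  0.9818531 ,  1.22678181],
       [ 0.        ,  0.        ,  0.        ,  1.        ]])}
[0.22095003 0.58408829 0.25220243] [[ 3.53903048e-01  9.35281712e-01 -8.66838829e-04]
 [ 9.35280331e-01 -3.53904031e-01 -1.62486458e-03]
 [-1.82648389e-03 -2.35692777e-04 -9.99998304e-01]] 0.1
```

View pics/scene.png

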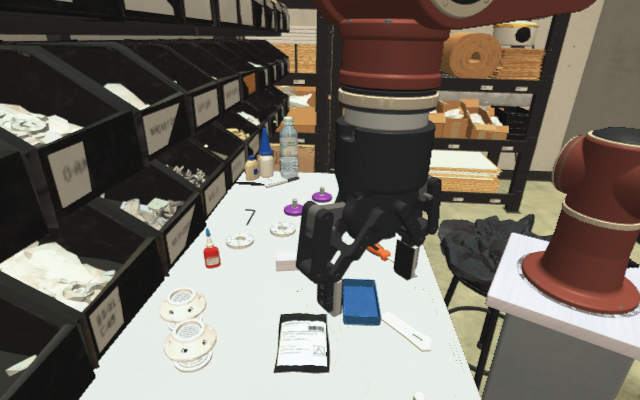

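View pics/top.png

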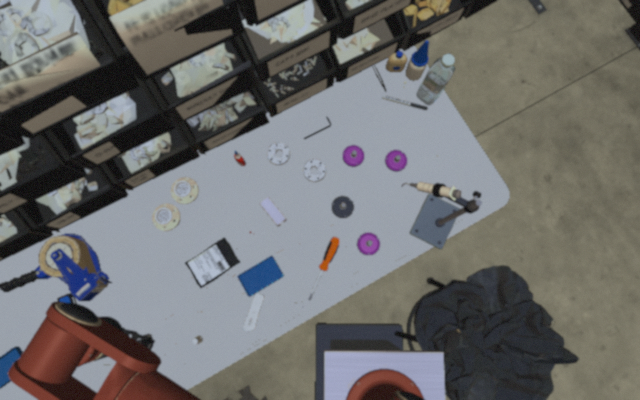

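The top view shows:
- **Spacer:** pale bar at (272,211).
- **Gauge candidates:** dark grey at (342,207), and purple at (353,156), (396,160) and (368,243). The grey one fits, since purple is excluded.
- **Needle tip:** about (403,184), with the dispenser to its right.
- **Bystanders:** discs at (278,153) and (314,170), screwdriver at (330,253), bottle at (240,158).

I'll confirm this in an enlarged crop.

Run:
```python
from h import *
b,d=grab("top")
crop=b[140:270,230:480]; cv2.imwrite("pics/crop.png",cv2.resize(crop,(800,416),interpolation=cv2.INTER_CUBIC)[:,:,::-1])
hsv=cv2.cvtColor(b,cv2.COLOR_RGB2HSV)
print(b[211,272],b[190,272],b[225,300],b[207,342],b[184,404],b[184,408])
# spacer: differs from table
blk=b[190:235,250:295].astype(int)
print(blk[::4,::4].sum(2))
for n,(u,v),z in [("spacer",(272,211),.032),("gauge",(342,207),.014),("pin",(342,207),.04),("tip",(403,184),.16),("da",(278,153),.01),("db",(314,170),.01),("sd",(330,253),.015),("tl",(240,158),.05)]:
    print(n,onz(d,u,v,z).round(3))
```

```text
[166 172 201] [155 161 170] [154 161 171] [94 95 92] [128 131 137] [135 139 143]
[[486 482 491 491 485 482 482 487 485 487 491 484]
 [490 489 484 486 486 485 488 486 478 493 489 488]
 [487 487 484 482 505 480 486 488 487 484 487 487]
 [492 483 484 523 535 523 475 487 483 488 489 484]
 [488 479 487 483 532 529 511 478 488 487 485 483]
 [492 490 488 480 501 527 526 499 484 484 488 483]
 [489 487 481 486 468 515 529 526 480 481 487 484]
 [492 490 484 482 483 473 523 517 516 443 489 485]
 [490 487 486 484 482 487 471 518 476 481 486 491]
 [492 485 494 489 484 480 485 413 484 484 486 492]
 [471 494 488 485 485 488 489 484 484 487 487 486]
 [472 470 486 491 492 487 485 479 477 485 478 483]]
spacer [0.518 0.306 0.032]
gauge [0.535 0.112 0.014]
pin [0.53  0.113 0.04 ]
tip [ 0.569 -0.031  0.16 ]
da [0.691 0.296 0.01 ]
db [0.642 0.192 0.01 ]
sd [0.406 0.145 0.015]
tl [0.662 0.397 0.05 ]
```

View pics/crop.png

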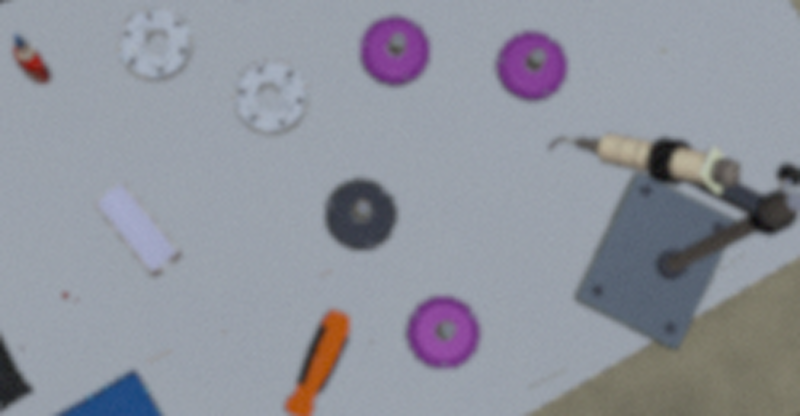

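The crop confirms it: the grey gauge is centred at crop (361,214), which is full-image (342.8,206.9). The needle tip is at crop (550,149), full-image (401.9,186.6), and the spacer is at crop (138,229). Next I'll refine with masks, then start moving.

```bash
python3 - <<'E'
from h import *
b,d=grab("top")
def comp(m,seed):
    n,l,s,c=cv2.connectedComponentsWithStats(m.astype(np.uint8)); 
    ok=[i for i in range(1,n) if s[i,4]>60]; i=min(ok,key=lambda i:np.hypot(*(c[i]-seed))); return (l==i).astype(np.uint8),s[i],c[i]
bi=b.astype(int)
m=(cv2.GaussianBlur(b,(3,3),0).astype(int)); m=(m[:,:,2]-m[:,:,0]>24)&(m[:,:,0]>130)
k,s,c=comp(m,(272,211)); print(s,c)
r=cv2.minAreaRect(cv2.findContours(k,0,2)[0][0]); print(r)
bx=cv2.boxPoints(r); W=np.array([onz(d,u,v,.032) for u,v in bx]); print(W.round(4)); print("mid",W.mean(0), onz(d,*c,.032))
for i in range(4):
    e=W[(i+1)%4]-W[i]; print(np.linalg.norm(e),np.degrees(np.arctan2(e[1],e[0])))
g=(cv2.GaussianBlur(b,(3,3),0).max(2)<120); k,s,c=comp(g,(343,207)); print(s,c)
(cx,cy),rr=cv2.minEnclosingCircle(cv2.findContours(k,0,2)[0][0]); print(cx,cy,rr); print("gauge",onz(d,cx,cy,.006),onz(d,*c,.006))
print("tip",onz(d,401.9,186.6,.16))
# dispenser +x: foot plate, find center ray
print("foot corners",[onz(d,230+x/3.2,140+y/3.2,.012).round(3) for x,y in [(645,172),(742,222),(677,348),(578,298)]])
E
python3 -m pendant '{"linear":[[-2,4,0],[-4,8,0],[-6,12,0],[-8,16,0],[-10,20,0],[-12,24,0],[-14,28,0],[-15,32,0],[-15.5,36,0],[-15.5,37.6,0]],"rotation":[[0,0,-6],[0,0,-12],[0,0,-18],[0,0,-24],[0,0,-30],[0,0,-36],[0,0,-42],[0,0,-48],[0,0,-54],[0,0,-54]],"grip":[0,0,0,0,0,0,0,0,0,0]}'
```

```text
[261 198  23  25 241] [272.09958506 210.33195021]
((271.9976806640625, 210.18943786621094), (27.16398811340332, 8.973817825317383), 50.90614700317383)
[[0.541  0.3395 0.032 ]
 [0.5572 0.3209 0.032 ]
 [0.4988 0.272  0.032 ]
 [0.4829 0.2906 0.032 ]]
mid [0.51998802 0.30572975 0.032     ] [0.51945751 0.30534394 0.032     ]
0.024708978125515983 -49.01543585917587
0.07613232136386945 -140.02927171201642
0.02449368287412085 130.50966811109015
0.07592581270863161 40.131095096481026
[332 196  22  22 380] [342.28684211 206.66578947]
342.25 206.75 11.096270561218262
gauge [0.53688163 0.11050489 0.006     ] [0.53712459 0.11040117 0.006     ]
tip [ 0.56193661 -0.02815709  0.16      ]
foot corners [array([ 0.577, -0.142,  0.012]), array([ 0.533, -0.226,  0.012]), array([ 0.422, -0.164,  0.012]), array([ 0.464, -0.08 ,  0.012])]
time: 1.03
tool_pos: [0.5197, 0.3041, 0.2533]
tool_rot: [0.0, 0.474, 0.88, -0.0]
contact_force: [0.1, -0.4, -0.4]
gripper_width: 0.995
```

The foot plate's measured axis puts the needle's +x at about azimuth -116°, which disagrees with the text (-40° to -70°). I'll check that by projection, and take a wrist view over the spacer.

Run:
```python
from h import *
d=manip.calibration("top")
tip=np.array([.562,-.028,.16])
for az in (-116,-55):
    a=np.radians(az);x=np.array([np.cos(a),np.sin(a),0])
    for X,Z in [(0,.195),(50,.245),(115,.31),(150,.312),(150,.012)]:
        p=tip*[1,1,0]+x*X/1000+[0,0,Z]; u,v=proj(d,p); print(az,X,Z,round((u-230)*3.2),round((v-140)*3.2))
a,c=grab("wrist","pics/w1.png"); s,p,M=state(); print(c,s['joint_pos'],p)
print("spacer mid px",proj(c,[.520,.3055,.032],True))
```

```text
-116 0 0.195 559 139
-116 50 0.245 637 153
-116 115 0.31 751 175
-116 150 0.312 800 197
-116 150 0.012 672 262
-55 0 0.195 559 139
-55 50 0.245 629 85
-55 115 0.31 728 8
-55 150 0.312 770 -20
-55 150 0.012 652 94
{'fx': 309.70691628693146, 'fy': 309.70691628693146, 'cx': 321.99039420858855, 'cy': 196.4372949676929, 'cam_to_world': array([[-5.49805631e-01, -7.98468327e-01, -2.45279633e-01,
         4.54807782e-01],
       [ 8.35292168e-01, -5.25873896e-01, -1.60448248e-01,
         2.63688418e-01],
       [-8.73312345e-04, -2.93095506e-01,  9.56082769e-01,
         3.73345931e-01],
       [ 0.00000000e+00,  0.00000000e+00,  0.00000000e+00,
         1.00000000e+00]])} [ 0.40067996  0.00392881  1.66300051 -0.00393538  1.4719081  -1.74543693] [0.52419029 0.30153167 0.25310029]
spacer mid px (np.float64(321.44124513842684), np.float64(173.40590203128815))
```

View pics/w1.png

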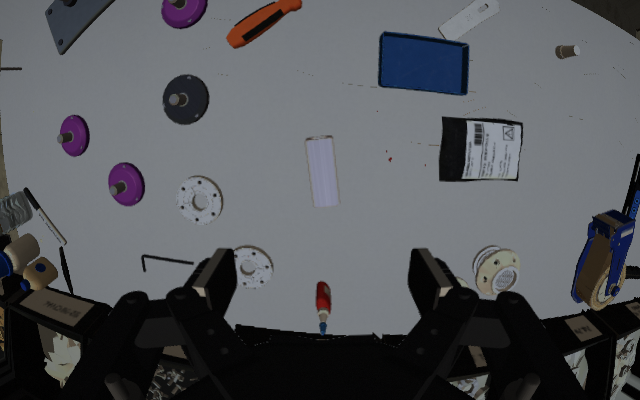

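The -116° projection matches the picture: the syringe end is predicted at (751,175) and the post base at (672,262). I'll trust the image, so the free side is azimuth about +64°. The wrist view shows the spacer at (322,171), the gauge pin at about (178,100), and the disc, bottle and bins beyond. I'll refine spacer and gauge from this view and plan the grasp.

```bash
cat >> h.py <<'E'
def spacer_box(b,seed,amin=60):
    m=(cv2.GaussianBlur(b,(3,3),0).astype(int)); m=(m[:,:,2]-m[:,:,0]>24)&(m[:,:,0]>110)
    n,l,s,c=cv2.connectedComponentsWithStats(m.astype(np.uint8))
    i=min([i for i in range(1,n) if s[i,4]>amin],key=lambda i:np.hypot(*(c[i]-seed)))
    return cv2.minAreaRect(cv2.findContours((l==i).astype(np.uint8),0,2)[0][0])
E
python3 - <<'E'
from h import *
b,c=grab("wrist"); s,p,M=state(); print(p,s['joint_pos'],M.round(3).tolist())
r=spacer_box(b,(322,173)); print(r)
W=np.array([onz(c,u,v,.032,True) for u,v in cv2.boxPoints(r)]); print("mid",W.mean(0))
for i in range(4):
    e=W[(i+1)%4]-W[i]; print(np.linalg.norm(e),np.degrees(np.arctan2(e[1],e[0])))
g=(cv2.GaussianBlur(b,(3,3),0).max(2)<75).astype(np.uint8); n,l,st,ce=cv2.connectedComponentsWithStats(g)
i=min([i for i in range(1,n) if st[i,4]>300],key=lambda i:np.hypot(*(ce[i]-(186,99)))); print(st[i],ce[i])
ct=cv2.findContours((l==i).astype(np.uint8),0,2)[0][0][:,0]
P=np.array([onz(c,u,v,.004,True) for u,v in ct]); (x,y),rr=cv2.minEnclosingCircle(P[:,:2].astype(np.float32)); print("gauge",x,y,rr)
t=np.array(manip.calibration("top")["cam_to_world"])
o=tri([ray(c,170.5,100,True),ray(manip.calibration("top"),342.6,205.6)]); print("pin tri",o, onz(c,170.5,100,.04,True))
E
```

```text
[0.52151901 0.30342558 0.25292167] [ 4.04191848e-01  2.06475795e-03  1.66516273e+00 -1.26858129e-03
  1.47400596e+00 -1.74160041e+00] [[-0.544, 0.839, 0.001], [0.839, 0.544, -0.001], [-0.001, 0.0, -1.0]]Traceback (most recent call last):
  File "<stdin>", line 3, in <module>
  File "h.py", line 32, in spacer_box
    i=min([i for i in range(1,n) if s[i,4]>amin],key=lambda i:np.hypot(*(c[i]-seed)))
ValueError: min() iterable argument is empty
```

Run:
```python
from h import *
b,c=grab("wrist"); s,p,M=state(); print(p)
f=cv2.GaussianBlur(b,(3,3),0).astype(int); print(f[171,318],f[171,328],f[171,280],f[171,308])
m=((f[:,:,2]-f[:,:,0]>=(f[171,322,2]-f[171,322,0]+f[171,280,2]-f[171,280,0])/2)&(f[:,:,2]>120)).astype(np.uint8)
n,l,st,ce=cv2.connectedComponentsWithStats(m); i=l[171,322]; print(i,st[i])
r=cv2.minAreaRect(cv2.findContours((l==i).astype(np.uint8),0,2)[0][0]); print(r)
W=np.array([onz(c,u,v,.032,True) for u,v in cv2.boxPoints(r)]); print("mid",W.mean(0))
for i in range(4):
    e=W[(i+1)%4]-W[i]; print(np.linalg.norm(e),np.degrees(np.arctan2(e[1],e[0])))
g=(cv2.GaussianBlur(b,(3,3),0).max(2)<75).astype(np.uint8); n,l,st,ce=cv2.connectedComponentsWithStats(g)
i=min([i for i in range(1,n) if st[i,4]>300],key=lambda i:np.hypot(*(ce[i]-(186,99)))); print(st[i],ce[i])
ct=cv2.findContours((l==i).astype(np.uint8),0,2)[0][0][:,0]
P=np.array([onz(c,u,v,.004,True) for u,v in ct]); (x,y),rr=cv2.minEnclosingCircle(P[:,:2].astype(np.float32)); print("gauge",x,y,rr)
o=tri([ray(c,170.5,100,True),ray(manip.calibration("top"),342.6,205.6)]); print("pin tri",o, onz(c,170.5,100,.04,True))
```

```text
[0.51958611 0.30484049 0.25278154]
[132 135 156] [133 135 156] [124 129 132] [123 127 132]
9 [ 309  138   30   68 1497]
((324.0307922363281, 171.74615478515625), (65.7384033203125, 23.194496154785156), 82.87498474121094)
mid [0.5193143  0.30656716 0.032     ]
0.025567758699296592 130.10011694574348
0.07616542812563047 40.48628365691729
0.02694565496275783 -49.54807503858686
0.07633403942668697 -140.54844383185565
[ 163   75   47   50 1755] [186.72706553  99.15270655]
gauge 0.5378581285476685 0.1119622066617012 0.03330037370324135
pin tri [0.53535023 0.1125941  0.04652393] [0.53965821 0.10979973 0.04      ]
```

```bash
python3 -m pendant '{"linear":[[-0.1,0.15,2],[-0.1,0.15,5],[-0.1,0.15,8.5],[-0.1,0.15,12],[-0.1,0.15,15.5],[-0.1,0.15,18],[-0.1,0.15,20],[-0.1,0.15,21.5],[-0.1,0.15,22.6],[-0.1,0.15,22.6]],"rotation":[[0,0,-7.2],[0,0,-7.2],[0,0,-7.2],[0,0,-7.2],[0,0,-7.2],[0,0,-7.2],[0,0,-7.2],[0,0,-7.2],[0,0,-7.2],[0,0,-7.2]],"grip":[0,0,0,0,0,0,0,0,0,0]}'
python3 -c "
from h import *
s,p,M=state();print(s['joint_pos'],p,M.round(3).tolist())"
```

```text
time: 2.02
tool_pos: [0.517, 0.3063, 0.0244]
tool_rot: [-0.002, 0.418, 0.908, -0.002]
contact_force: [0.0, -1.0, -1.1]
gripper_width: 0.997
[ 4.10975599e-01  2.44928608e-01  1.81249683e+00  2.61395923e-04
  1.08971410e+00 -1.86743614e+00] [0.51699233 0.30630573 0.0243682 ] [[-0.65, 0.76, -0.005], [0.76, 0.65, -0.002], [0.002, -0.005, -1.0]]
```

Close the gripper, then lift with a tilt.

```bash
python3 -m pendant '{"linear":[[0,0,0],[0,0,0],[0,0,0],[0,0,0],[0,0,0],[0,0,0],[0,0,0],[0,0,0],[0,0,0],[0,0,0]],"rotation":[[0,0,0],[0,0,0],[0,0,0],[0,0,0],[0,0,0],[0,0,0],[0,0,0],[0,0,0],[0,0,0],[0,0,0]],"grip":[1,1,1,1,1,1,1,1,1,1]}'
python3 -m pendant '{"linear":[[0,0,-2],[0,0,-5],[0,0,-8],[0,0,-11],[0,0,-14],[0,0,-17],[0,0,-20],[0,0,-22],[0,0,-22],[0,0,-22]],"rotation":[[0,0,0],[0,0,0],[0,0,0],[5,0,0],[10,0,0],[15,0,0],[20,0,0],[25,0,0],[30,0,0],[30,0,0]],"grip":[1,1,1,1,1,1,1,1,1,1]}'
python3 -c "
from h import *
s,p,M=state();print(s['joint_pos'],p,M.round(3).tolist())"
```

```text
time: 2.85
tool_pos: [0.521, 0.3069, 0.0289]
tool_rot: [0.001, 0.419, 0.908, 0.001]
contact_force: [0.1, -0.4, 6.4]
gripper_width: 0.364
time: 3.68
tool_pos: [0.5208, 0.3073, 0.246]
tool_rot: [-0.109, 0.404, 0.877, -0.236]
contact_force: [-0.4, 0.5, -2.8]
gripper_width: 0.362
[ 0.46196939  0.32448603  1.37530408 -0.13094311  1.95116605 -1.83275111] [0.52078502 0.30731543 0.24600615] [[-0.649, 0.658, -0.382], [0.76, 0.562, -0.325], [0.0, -0.501, -0.865]]
```

```bash
cat > kin.py <<'E'
import numpy as np
from scipy.spatial.transform import Rotation as R
from scipy.optimize import least_squares
lo=np.array([-3.01,-1.01,.06,-1.02,.09,-3.14]);hi=np.array([3.01,2.22,2.58,4.17,2.62,3.14])
rz=lambda a:R.from_euler('z',a).as_matrix(); ry=lambda a:R.from_euler('y',a).as_matrix()
def rot(j): return rz(j[0])@ry(j[1]+j[2])@rz(j[3])@ry(j[4])@rz(j[5]+np.pi)
def basis(j):
    A=rz(j[0]);B=A@ry(j[1]);C=A@ry(j[1]+j[2]);D=C@rz(j[3])@ry(j[4])
    return np.column_stack([A[:,0],A[:,1],[0,0,1],B[:,2],C[:,0],C[:,2],D[:,2]])
E
python3 - <<'E'
from kin import *
J=[[1.09,.053,1.613,0,1.476,-.119],[4.04191848e-01,2.06475795e-03,1.66516273e+00,-1.26858129e-03,1.47400596e+00,-1.74160041e+00],[4.10975599e-01,2.44928608e-01,1.81249683e+00,2.61395923e-04,1.08971410e+00,-1.86743614e+00],[0.46196939,0.32448603,1.37530408,-0.13094311,1.95116605,-1.83275111]]
P=[[.221,.585,.253],[0.52151901,0.30342558,0.25292167],[0.51699233,0.30630573,0.0243682],[0.52078502,0.30731543,0.24600615]]
print(rot(J[3]).round(3))
A=np.vstack([basis(j) for j in J]);b=np.hstack(P)
x,res,rk,sv=np.linalg.lstsq(A,b,rcond=None);print(x.round(3),rk,sv.round(3),(A@x-b).round(4))
E
```

```text
[[-0.649  0.658 -0.382]
 [ 0.76   0.562 -0.325]
 [ 0.    -0.501 -0.865]]
[0.    0.074 0.239 0.429 0.098 0.61  0.259] 7 [3.969 2.819 2.001 0.442 0.233 0.204 0.055] [ 0.0002 -0.0002  0.      0.      0.0002 -0.0001 -0.0001  0.0001 -0.
  0.0001 -0.      0.0001]
```

```bash
cat >> kin.py <<'E'
L=np.array([0,.074,.239,.429,.098,.61,.259])
def fk(j): return basis(j)@L, rot(j)
def ik(p,M,j0):
    f=lambda j:np.r_[(basis(j)@L-p)*10,R.from_matrix(rot(j)@M.T).as_rotvec()]
    s=least_squares(f,np.clip(j0,lo+.01,hi-.01),bounds=(lo,hi),max_nfev=60); return s.x,np.abs(s.fun).max()
def upM(az,sgn,el=0):
    z=np.array([np.cos(az)*np.cos(el),np.sin(az)*np.cos(el),np.sin(el)])
    x=sgn*np.cross([0,0,1],z)*-1; x/=np.linalg.norm(x); return np.column_stack([x,np.cross(z,x),z])
E
cat > s.py <<'E'
from kin import *
rng=np.random.default_rng(0); S=.013
j0=np.array([0.46196939,0.32448603,1.37530408,-0.13094311,1.95116605,-1.83275111])
seeds=[j0]+[np.array([.3,.5,1.5,a,1.2,b]) for a in (-.9,0,1.5,3,4) for b in (-2,0,2)]
for name,c in [("gauge",[.5375,.1115,.065]),("needle",[.562,-.028,.14])]:
  for az in range(-120,91,15):
    for sg in (1,-1):
      M=upM(np.radians(az),sg); p=np.array(c)-S*M[:,2]; got=[]
      for q in seeds:
        x,e=ik(p,M,q)
        if e<1e-3 and not any(np.abs(x-g).max()<.1 for g in got): got.append(x)
      for g in got: print(name,az,"y up" if M[2,1]>0 else "y dn",np.degrees(g).round().astype(int),"margin",np.degrees(np.minimum(g-lo,hi-g).min()).round())
E
python3 s.py
```

```text
gauge -120 y dn [  22   50   77  -52  129 -129] margin 6.0
gauge -120 y up [ 22  50  77 -52 129  51] margin 6.0
gauge -15 y dn [  21   17  136  219   68 -107] margin 12.0
gauge -15 y up [ 21  17 136 219  68  73] margin 12.0
gauge 0 y dn [  8  13 141 189  64 -94] margin 7.0
gauge 0 y up [  8  13 141 189  64  86] margin 7.0
gauge 15 y dn [ -7  13 142 156  66 -80] margin 6.0
gauge 15 y up [ -7  13 142 156  66 100] margin 6.0
gauge 30 y dn [-19  15 139 128  73 -69] margin 9.0
gauge 30 y up [-19  15 139 128  73 111] margin 9.0
gauge 45 y dn [-25  19 132 107  81 -62] margin 15.0
gauge 45 y up [-25  19 132 107  81 118] margin 15.0
gauge 60 y dn [-27  23 124  92  89 -58] margin 24.0
gauge 60 y up [-27  23 124  92  89 122] margin 24.0
gauge 75 y dn [-27  29 115  81  97 -54] margin 32.0
gauge 75 y up [-27  29 115  81  97 126] margin 32.0
gauge 90 y dn [-24  34 106  71 105 -53] margin 42.0
gauge 90 y up [-24  34 106  71 105 127] margin 42.0
needle -30 y dn [   6    2  138  224   58 -117] margin 10.0
needle -30 y up [  6   2 138 224  58  63] margin 10.0
needle -15 y dn [ -6  -4 143 192  50 -98] margin 4.0
needle -15 y up [ -6  -4 143 192  50  82] margin 4.0
needle 0 y dn [-20  -6 145 154  52 -73] margin 3.0
needle 0 y up [-20  -6 145 154  52 107] margin 3.0
needle 15 y dn [-32  -2 142 126  64 -58] margin 6.0
needle 15 y up [-32  -2 142 126  64 122] margin 6.0
needle 30 y dn [-38   5 135 107  76 -51] margin 13.0
needle 30 y up [-38   5 135 107  76 129] margin 13.0
needle 45 y dn [-41  12 126  93  87 -48] margin 22.0
needle 45 y up [-41  12 126  93  87 132] margin 22.0
needle 60 y dn [-40  19 117  83  97 -46] margin 31.0
needle 60 y up [-40  19 117  83  97 134] margin 31.0
needle 75 y dn [-38  26 107  74 107 -45] margin 41.0
needle 75 y up [-38  26 107  74 107 135] margin 41.0
needle 90 y dn [-35  32  98  66 116 -45] margin 34.0
needle 90 y up [-35  32  98  66 116 135] margin 34.0
```

```bash
cat > s2.py <<'E'
from kin import *
S=.013
seeds=[np.array([.3,.5,1.3,a,2.0,b]) for a in (-.6,0,.8) for b in (-2,1)]
for name,c in [("gauge",[.5375,.1115,.055]),("needle",[.562,-.028,.14])]:
  for el in (0,-10,-20,-30,-45,-60):
    o=[]
    for az in range(-180,180,15):
      M=upM(np.radians(az),1,np.radians(el)); p=np.array(c)-S*M[:,2]
      for q in seeds:
        x,e=ik(p,M,q)
        if e<1e-3: o.append((az,*np.degrees(x[[0,3,4]]).round().astype(int).tolist(),int(np.degrees(np.minimum(x-lo,hi-x)[:5].min())))); break
    print(name,el,"az,j1,j4,j5,margin",o)
E
python3 s2.py
```

```text
gauge 0 az,j1,j4,j5,margin [(-180, 3, 5, 146, 3), (-165, 8, -13, 146, 4), (-150, 13, -29, 142, 7), (-135, 17, -42, 136, 14), (-120, 22, -52, 128, 6), (-15, 21, 219, 69, 12), (0, 8, 189, 66, 7), (15, -7, 156, 68, 6), (30, -19, 128, 74, 9), (45, -25, 108, 81, 15), (60, -27, 92, 89, 24), (75, -27, 80, 97, 32), (90, -24, 71, 105, 42), (105, -21, 62, 114, 36), (120, -17, 54, 122, 28), (135, -12, 45, 130, 19), (150, -7, 35, 138, 12), (165, -2, 21, 143, 6)]
gauge -10 az,j1,j4,j5,margin [(-180, 3, 4, 139, 11), (-165, 8, -11, 138, 11), (-150, 12, -25, 135, 15), (-135, 17, -37, 129, 20), (-120, 21, -46, 122, 12), (-105, 25, -55, 113, 3), (0, 8, 190, 47, 5), (15, -7, 152, 50, 3), (30, -18, 122, 60, 7), (45, -25, 101, 70, 13), (60, -27, 87, 80, 21), (75, -26, 75, 89, 30), (90, -24, 66, 98, 40), (105, -20, 57, 107, 42), (120, -16, 49, 116, 34), (135, -12, 40, 124, 26), (150, -7, 30, 131, 19), (165, -2, 18, 136, 14)]
gauge -20 az,j1,j4,j5,margin [(-180, 3, 3, 131, 19), (-165, 7, -9, 130, 19), (-150, 12, -21, 127, 22), (-135, 17, -32, 122, 26), (-120, 21, -41, 115, 17), (-105, 25, -49, 107, 9), (-9
[... 4287 characters left out ...]
, (120, -23, 26, 106, 44), (135, -19, 19, 111, 39), (150, -15, 11, 115, 35), (165, -12, 3, 116, 33)]
needle -60 az,j1,j4,j5,margin [(-180, -8, -4, 103, 47), (-165, -6, -10, 101, 48), (-150, -3, -16, 98, 42), (-135, -1, -21, 94, 37), (-120, 1, -25, 89, 33), (-105, 3, -29, 82, 29), (-90, 3, -31, 75, 27), (-75, 3, -32, 68, 26), (-60, 2, -31, 60, 27), (-45, -1, -26, 52, 28), (-30, -4, -17, 46, 25), (-15, -9, -4, 43, 23), (0, -14, 10, 44, 22), (15, -18, 21, 49, 23), (30, -22, 28, 56, 26), (45, -24, 31, 63, 29), (60, -25, 32, 71, 34), (75, -25, 30, 78, 38), (90, -24, 27, 85, 43), (105, -22, 24, 90, 48), (120, -20, 19, 95, 52), (135, -17, 14, 99, 50), (150, -14, 8, 102, 48), (165, -11, 2, 103, 46)]
```

Kinematics fit to within 0.3 mm. Gripping the bar square to its axis would put the gripper body too low at the gauge, so I'll set it down again and regrip with the gripper leaning 40° towards the robot.

```bash
cat >> h.py <<'E'
import kin
def mv(p,M,tag=""):
    s,p0,M0=state(); lin=M0.T@(np.array(p)-p0)*100; rv=np.degrees(R.from_matrix(M0.T@M).as_rotvec())
    j,e=kin.ik(np.array(p),M,np.array(s["joint_pos"])); print(tag,"lin",lin.round(2),"rot",rv.round(1),"| j",np.degrees(j).round(),"err",round(e,4))
E
python3 - <<'E'
from h import *
s,p,M=state()
zc=np.array([0,0,-1.]); a=np.radians(40.2)
x=np.array([-np.sin(a),np.cos(a),0]); D=np.column_stack([x,np.cross(zc,x),zc])
mv([.520,.307,.10],D,"down"); mv([.520,.307,.0285],D,"low")
e=np.radians(-50); z=np.array([np.cos(a)*np.cos(e),np.sin(a)*np.cos(e),np.sin(e)]); T=np.column_stack([x,np.cross(z,x),z])
mv([.520,.307,.031],T,"lean")
print("lean from down", np.degrees(R.from_matrix(D.T@T).as_rotvec()))
E
```

```text
down lin [ 0.02  7.25 12.67] rot [-30.1   0.1   0.3] | j [  24.    8.  102.   -0.   70. -107.] err 0.0
low lin [ 0.02 10.84 18.86] rot [-30.1   0.1   0.3] | j [  24.   14.  104.   -0.   63. -107.] err 0.0
lean lin [ 0.02 10.71 18.64] rot [-70.1  -0.1   0.3] | j [  17.   -0.  126.   43.   22. -149.] err 0.0
lean from down [-4.00000000e+01  1.53295416e-16 -4.00519163e-16]
```

```bash
python3 -m pendant '{"linear":[[0,1.2,2.1],[0,2.4,4.2],[0,3.6,6.3],[0,4.8,8.4],[0,6,10.5],[0,7.5,13],[0,8.7,15.1],[0,9.8,17.1],[0,10.8,18.8],[0,10.8,18.8]],"rotation":[[-6,0,0],[-12,0,0],[-18,0,0],[-24,0,0],[-30,0,0],[-30,0,0],[-30,0,0],[-30,0,0],[-30,0,0],[-30,0,0]],"grip":[1,1,1,1,1,1,1,1,1,1]}'
python3 -m pendant '{"linear":[[0,0,0],[0,0,0],[0,0,0],[0,0,0],[0,0,0],[0,0,-0.5],[0,0,-0.5],[0,0,-0.5],[0,0,-0.5],[0,0,-0.5]],"rotation":[[0,0,0],[0,0,0],[0,0,0],[0,0,0],[-5,0,0],[-10,0,0],[-15,0,0],[-20,0,0],[-25,0,0],[-30,0,0]],"grip":[0,0,0,0,0,0,0,0,0,0]}'
python3 - <<'E'
from h import *
s,p,M=state(); print(s['joint_pos'])
a=np.radians(40.2);x=np.array([-np.sin(a),np.cos(a),0])
e=np.radians(-50); z=np.array([np.cos(a)*np.cos(e),np.sin(a)*np.cos(e),np.sin(e)]); T=np.column_stack([x,np.cross(z,x),z])
mv([.520,.307,.031],T,"lean")
grab("wrist","pics/w2.png")
E
```

```text
time: 4.52
tool_pos: [0.5175, 0.3052, 0.028]
tool_rot: [-0.001, 0.419, 0.908, -0.001]
contact_force: [0.1, -0.9, -1.8]
gripper_width: 0.363
time: 5.35
tool_pos: [0.5199, 0.3061, 0.0366]
tool_rot: [0.11, 0.404, 0.876, 0.237]
contact_force: [-0.8, 1.7, -1.0]
gripper_width: 1.001
[ 0.32897873  0.01028352  2.12154281  0.36661537  0.54106058 -2.21857637]
lean lin [ 0.06 -0.22  0.52] rot [-9.7 -0.1  0.2] | j [  17.   -0.  126.   43.   22. -149.] err 0.0
```

View pics/w2.png

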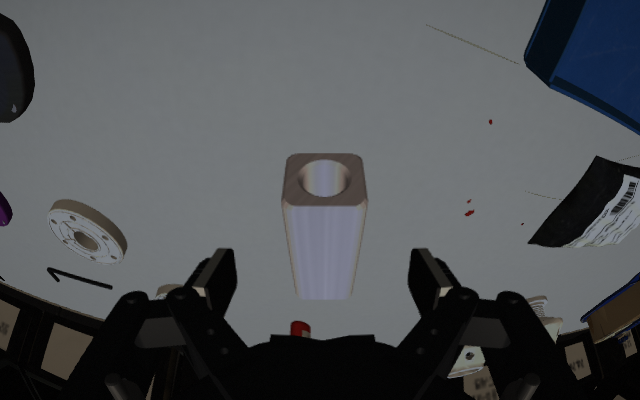

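The wrist view shows the bar lying true between the open jaws. Its near-end mouth, about (325,180), shows only streaked side wall and no floor, which suggests the near end is the deep hole. In this grip that end goes up. I'll regrip leaning and then check on the gauge.

```bash
python3 -m pendant '{"linear":[[0,-0.1,0.2],[0,-0.2,0.5],[0,-0.2,0.5],[0,-0.2,0.5],[0,-0.2,0.5],[0,-0.2,0.5],[0,-0.2,0.5],[0,-0.2,0.5],[0,-0.2,0.5],[0,-0.2,0.5]],"rotation":[[-5,0,0],[-10,0,0],[-10,0,0],[-10,0,0],[-10,0,0],[-10,0,0],[-10,0,0],[-10,0,0],[-10,0,0],[-10,0,0]],"grip":[0,0,0,1,1,1,1,1,1,1]}'
python3 - <<'E'
from h import *
s,p,M=state(); print(s['joint_pos'],s['contact_force'],s['gripper_width'])
c0=np.array([.5195,.3062,.016]); print("centre in tool", (M.T@(c0-p)).round(4), "el",np.degrees(np.arcsin(M[2,2])))
np.save("off.npy",M.T@(c0-p))
E
```

```text
time: 6.23
tool_pos: [0.5211, 0.3072, 0.0314]
tool_rot: [0.144, 0.393, 0.853, 0.311]
contact_force: [-0.1, 2.2, 2.0]
gripper_width: 0.362
[ 2.99508827e-01 -2.17448793e-03  2.20162994e+00  7.54868075e-01
  3.80552224e-01 -2.60732153e+00] [-0.05131244  2.15802156  1.97219519] 0.3620113173218124
centre in tool [ 0.0003 -0.0113  0.0106] el -49.88975697208809
```

```bash
cat >> h.py <<'E'
off=np.load("off.npy") if __import__("os").path.exists("off.npy") else None
def up(phi,el=-40,flip=1):
    f=np.radians(phi);e=np.radians(el); z=np.array([np.cos(f)*np.cos(e),np.sin(f)*np.cos(e),np.sin(e)])
    x=np.array([np.sin(f),-np.cos(f),0])*flip; return np.column_stack([x,np.cross(z,x),z])
E
python3 - <<'E'
from h import *
s,p,M=state(); M90=M@R.from_rotvec([np.pi/2,0,0]).as_matrix()
print(M90.round(3)); U=up(-140,-40,1); print(U.round(3))
f=int(np.sign(M90[:,0]@U[:,0])); print("flip",f)
mv(p+[0,0,.06],M@R.from_rotvec([np.radians(25),0,0]).as_matrix(),"a")
U=up(-140,-40,f); mv(np.array([.52,.29,.2]),U,"A")
j,e=kin.ik(np.array([.52,.29,.2]),U,np.array(s['joint_pos']))
for c in ([.5375,.1115,.13],[.5375,.1115,.055],[.562,-.028,.14]):
  for ph in (-125,-110):
    U=up(ph,-40,f); j2,e=kin.ik(np.array(c)-U@off,U,j); print(c,ph,np.degrees(j2).round(),e.round(4))
E
```

```text
[[-0.649  0.49  -0.582]
 [ 0.761  0.418 -0.497]
 [-0.001 -0.765 -0.644]]
[[-0.643  0.492 -0.587]
 [ 0.766  0.413 -0.492]
 [ 0.    -0.766 -0.643]]
flip 1
a lin [-0.    3.87 -4.59] rot [25.  0.  0.] | j [  21.    1.  112.    6.   53. -112.] err 0.0
A lin [ -1.24   9.95 -13.66] rot [90.1  0.1  0.5] | j [  26.   31.   73.  -13.  125. -106.] err 0.0
[0.5375, 0.1115, 0.13] -125 [  18.   27.   86.  -29.  108. -126.] 0.0
[0.5375, 0.1115, 0.13] -110 [  21.   23.   91.  -36.  101. -135.] 0.0
[0.5375, 0.1115, 0.055] -125 [  18.   32.   87.  -29.  103. -123.] 0.0
[0.5375, 0.1115, 0.055] -110 [  21.   29.   92.  -36.   96. -131.] 0.0
[0.562, -0.028, 0.14] -125 [   6.   24.   89.  -36.  102. -135.] 0.0
[0.562, -0.028, 0.14] -110 [   9.   19.   95.  -42.   94. -143.] 0.0
```

```bash
python3 -m pendant '{"linear":[[0,1.3,-1.5],[0,2.6,-3.1],[0,3.9,-4.6],[0,5.1,-6.1],[0,6.4,-7.7],[0,7.7,-9.2],[0,9,-10.7],[-0.5,10,-12],[-1.2,10,-13.6],[-1.2,10,-13.6]],"rotation":[[0,0,0],[7,0,0],[14,0,0],[21,0,0],[28,0,0],[35,0,0],[42,0,0],[49,0,0],[56,0,0],[63,0,0]],"grip":[1,1,1,1,1,1,1,1,1,1]}'
python3 - <<'E'
from h import *
s,p,M=state()
U=up(-120); c=np.array([.5375,.1115,.14]); mv(c-U@off,U,"above gauge")
mv([.52,.29,.2],up(-140),"A")
E
```

```text
time: 7.07
tool_pos: [0.5214, 0.2902, 0.2029]
tool_rot: [-0.072, 0.413, 0.894, -0.16]
contact_force: [0.9, 0.0, -1.9]
gripper_width: 0.361
above gauge lin [-14.14  -6.09   9.19] rot [ 29.4 -11.2 -16.3] | j [  19.   25.   88.  -32.  107. -130.] err 0.0
A lin [ 0.08 -0.01  0.31] rot [29.8  0.4  0.2] | j [  26.   31.   73.  -13.  125. -106.] err 0.0
```

```bash
python3 -m pendant '{"linear":[[-2,-0.9,1.3],[-4,-1.8,2.6],[-6,-2.6,3.9],[-8,-3.5,5.2],[-10,-4.3,6.5],[-12,-5.2,7.8],[-14.1,-6.1,9.2],[-14.1,-6.1,9.2],[-14.1,-6.1,9.2],[-14.1,-6.1,9.2]],"rotation":[[4.2,-1.6,-2.3],[8.4,-3.2,-4.6],[12.6,-4.8,-7],[16.8,-6.4,-9.3],[21,-8,-11.6],[25.2,-9.6,-14],[29.4,-11.2,-16.3],[29.4,-11.2,-16.3],[29.4,-11.2,-16.3],[29.4,-11.2,-16.3]],"grip":[1,1,1,1,1,1,1,1,1,1]}'
python3 - <<'E'
from h import *
s,p,M=state(); print(s['joint_pos'],M.round(3).tolist())
U=up(-120); mv(np.array([.5375,.1115,.14])-U@off,U,"err")
print("centre est",p+M@off,"axis", M@np.array([0,np.sin(np.radians(50)),0]))
a,c=grab("wrist","pics/w3.png")
t,ct=grab("top"); cv2.imwrite("pics/t3.png",cv2.resize(t[130:250,270:420],(750,600),interpolation=cv2.INTER_CUBIC)[:,:,::-1])
print("pred pin in wrist",proj(c,[.5375,.1115,.04],True))
E
```

```text
time: 7.9
tool_pos: [0.5434, 0.1259, 0.1332]
tool_rot: [-0.11, 0.234, 0.876, -0.406]
contact_force: [0.2, 0.8, -1.8]
gripper_width: 0.366
[ 0.32667972  0.43268303  1.53821813 -0.55049629  1.85330769 -2.25751366] [[-0.866, 0.321, -0.384], [0.5, 0.56, -0.661], [0.003, -0.764, -0.645]]
err lin [-0.24 -0.38 -0.32] rot [ 0.2 -0.1  0.1] | j [  19.   25.   88.  -32.  107. -130.] err 0.0
centre est [0.53542612 0.11268017 0.13503705] axis [ 0.24552072  0.42901085 -0.58522932]
pred pin in wrist (np.float64(315.59070506134117), np.float64(295.56241987887773))
```

View pics/w3.png

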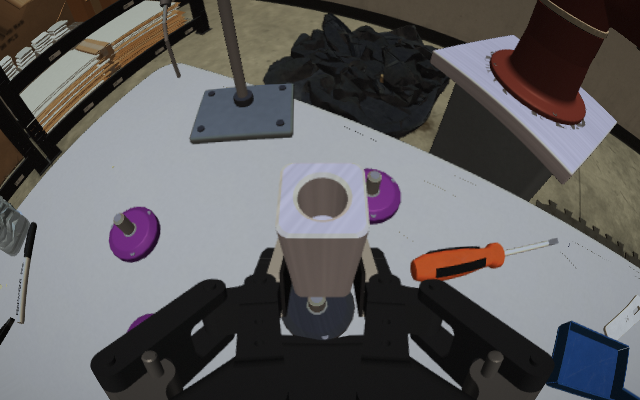

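The wrist view shows the bar held upright, mouth centre about (323,199), over the grey gauge with its pin at about (316,304). I'll check the in-hand offset from the mouth.

Run:
```python
from h import *
s,p,M=state(); b,c=grab("wrist")
axis=R.from_euler('x',0).as_matrix()
upt=np.array([0,-np.sin(np.radians(50)),-np.cos(np.radians(50))]) # bar up dir in tool (el -40)
print("up world",(M@upt).round(3))
mouth=p+M@(off+.04*upt); print("mouth pred",proj(c,mouth,True), mouth.round(4))
g=cv2.cvtColor(b,cv2.COLOR_RGB2GRAY); roi=g[165:240,275:375]
e=(cv2.GaussianBlur(roi,(3,3),0)<150).astype(np.uint8)
cs=[k for k in cv2.findContours(e,cv2.RETR_LIST,cv2.CHAIN_APPROX_NONE)[0] if 300<cv2.contourArea(k)<3500]
for k in cs:
    x,y,w,h=cv2.boundingRect(k); print("cand",x+275,y+165,w,h,cv2.contourArea(k))
for u,v in [(323,199)]:
    q=onz(c,u,v,mouth[2],True); print("mouth meas",q, "diff",q-mouth)
q=onz(c,323,199,mouth[2],True); print([ (onz(c,u,v,mouth[2],True)-q).round(4)[:2] for u,v in [(299,199),(348,199)]])
print("p",p)
U=up(-120); mv(np.array([.5375,.1115,.13])-U@off,U,"to .13"); mv(np.array([.5375,.1115,.08])-U@off,U,"to .08")
```

```text
up world [-0.001 -0.005  1.   ]
mouth pred (np.float64(315.8970267688482), np.float64(198.2690125042257)) [0.536  0.1129 0.1763]
cand 297 177 52 42 1645.5
cand 363 167 12 58 426.0
mouth meas [0.53398347 0.11439444 0.17625695] diff [-0.00202389  0.0015184   0.        ]
[array([ 0.0074, -0.0042]), array([-0.0077,  0.0044])]
p [0.54399773 0.1262686  0.13448955]
to .13 lin [-0.2   0.45  0.47] rot [ 0.3 -0.   0.1] | j [  19.   25.   88.  -32.  106. -129.] err 0.0
to .08 lin [-0.21  4.27  3.7 ] rot [ 0.3 -0.   0.1] | j [  19.   29.   88.  -31.  102. -127.] err 0.0
```

```bash
python3 -m pendant '{"linear":[[-0.29,0.7,0.6],[-0.29,1.5,1.2],[-0.29,2.2,1.9],[-0.29,3,2.6],[-0.29,3.6,3.1],[-0.29,4,3.5],[-0.29,4.3,3.7],[-0.29,4.5,3.9],[-0.29,4.65,4],[-0.29,4.77,4.12]],"rotation":[[0,0,0],[0,0,0],[0,0,0],[0,0,0],[0,0,0],[0,0,0],[0,0,0],[0,0,0],[0,0,0],[0,0,0]],"grip":[1,1,1,1,1,1,1,1,1,1]}'
python3 - <<'E'
from h import *
s,p,M=state(); print("centre",p+M@off)
U=up(-120); mv(np.array([.5385,.111,.0735])-U@off,U)
t,ct=grab("top"); cv2.imwrite("pics/t4.png",cv2.resize(t[130:250,270:420],(750,600),interpolation=cv2.INTER_CUBIC)[:,:,::-1])
E
```

```text
time: 8.88
tool_pos: [0.546, 0.1237, 0.0715]
tool_rot: [-0.11, 0.234, 0.876, -0.407]
contact_force: [0.1, 1.9, 5.9]
gripper_width: 0.364
centre [0.53805256 0.110513   0.07333553]
 lin [-0.02  0.03 -0.06] rot [ 0.1 -0.1  0.1] | j [  19.   30.   88.  -31.  102. -127.] err 0.0
```

It stopped with its middle at about 73 mm and +7 N, consistent with the recess on the pin (75 mm expected, versus 80 mm if it were on the rim). A lateral nudge will confirm it is engaged.

```bash
python3 -m pendant '{"linear":[[0.2,0,0],[0.4,0,0],[0.5,0,0],[0.5,0,0],[0.5,0,0],[0.5,0,0],[0.5,0,0],[0.5,0,0],[0.5,0,0],[0.5,0,0]],"rotation":[[0,0,0],[0,0,0],[0,0,0],[0,0,0],[0,0,0],[0,0,0],[0,0,0],[0,0,0],[0,0,0],[0,0,0]],"grip":[1,1,1,1,1,1,1,1,1,1]}'
python3 -c "
from h import *
s,p,M=state(); print('centre',p+M@off, 'force tool',M.T@np.array(s['contact_force']))"
python3 -m pendant '{"linear":[[-0.2,0,0],[-0.5,0,0],[-0.8,0,0],[-1,0,0],[-1,0,0],[-1,0,0],[-1,0,0],[-1,0,0],[-1,0,0],[-1,0,0]],"rotation":[[0,0,0],[0,0,0],[0,0,0],[0,0,0],[0,0,0],[0,0,0],[0,0,0],[0,0,0],[0,0,0],[0,0,0]],"grip":[1,1,1,1,1,1,1,1,1,1]}'
python3 -c "
from h import *
s,p,M=state(); print('centre',p+M@off, 'force tool',M.T@np.array(s['contact_force']))"
```

```text
time: 9.77
tool_pos: [0.5447, 0.1253, 0.0717]
tool_rot: [-0.105, 0.234, 0.877, -0.406]
contact_force: [10.2, -3.0, -1.3]
gripper_width: 0.361
centre [0.53673361 0.11207564 0.07343069] force tool [-10.31426521   2.6470067   -0.99740275]
time: 10.6
tool_pos: [0.5475, 0.1224, 0.0715]
tool_rot: [-0.114, 0.234, 0.876, -0.407]
contact_force: [-5.7, 7.3, 8.6]
gripper_width: 0.362
centre [0.53953694 0.10922658 0.07331738] force tool [ 8.69669564 -4.30451079 -8.09239917]
```

View pics/t4.png

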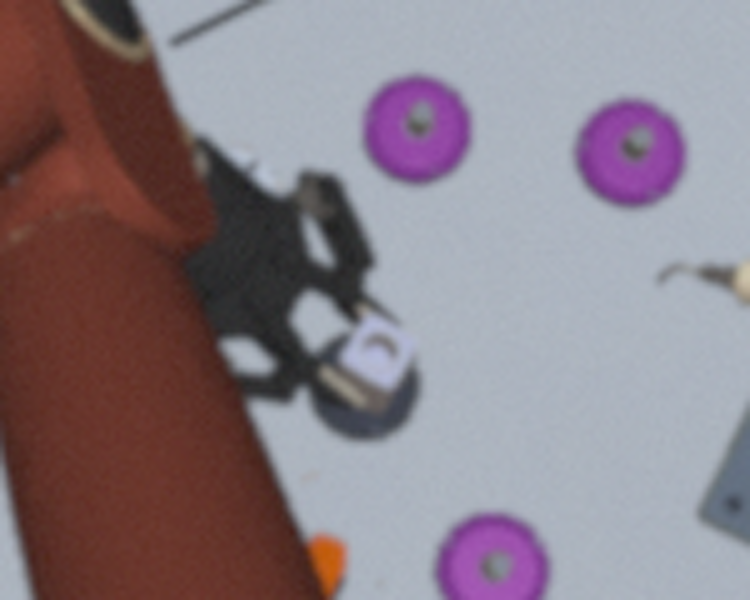

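The top crop shows the bar upright on the grey gauge, with the needle tip at crop (662,280). The nudges stopped firmly both ways, so the pin is in the recess and the deep hole is up, with no flip needed. True height is 75 mm, so I'll correct the in-hand offset by 1.7 mm. Lifting next.

```bash
python3 -m pendant '{"linear":[[0.5,0,0],[0.5,0,0],[0.5,0,0],[0.5,0,0],[0.5,-0.5,-0.4],[0.5,-0.9,-0.8],[0.5,-1.4,-1.2],[0.5,-1.9,-1.6],[0.5,-1.9,-1.6],[0.5,-1.9,-1.6]],"rotation":[[0,0,0],[0,0,0],[0,0,0],[0,0,0],[0,0,0],[0,0,0],[0,0,0],[0,0,0],[0,0,0],[0,0,0]],"grip":[1,1,1,1,1,1,1,1,1,1]}'
python3 - <<'E'
from h import *
s,p,M=state()
o=off.copy(); o[0]=0; o+=M.T@np.array([0,0,.0017]); np.save("off.npy",o)
print("centre",p+M@o)
U=up(-118); c=np.array([.562,-.028,.098]); mv(c-U@o,U,"needle below")
E
```

```text
time: 11.43
tool_pos: [0.5455, 0.1234, 0.0956]
tool_rot: [-0.11, 0.234, 0.876, -0.407]
contact_force: [0.5, 1.2, -2.1]
gripper_width: 0.36
centre [0.53778993 0.11007713 0.09905868]
needle below lin [-8.94 -6.87  8.27] rot [ 0.2 -1.6 -1.1] | j [   7.   25.   92.  -39.   96. -137.] err 0.0
```

```bash
python3 -m pendant '{"linear":[[-1.3,-1,1.2],[-2.6,-2,2.4],[-3.9,-3,3.6],[-5.2,-4,4.8],[-6.5,-5,6],[-7.7,-5.9,7.1],[-8.9,-6.9,8.3],[-8.9,-6.9,8.3],[-8.9,-6.9,8.3],[-8.9,-6.9,8.3]],"rotation":[[0,-0.2,-0.1],[0,-0.4,-0.3],[0,-0.6,-0.5],[0,-0.9,-0.6],[0,-1.1,-0.8],[0,-1.4,-1],[0.2,-1.6,-1.1],[0.2,-1.6,-1.1],[0.2,-1.6,-1.1],[0.2,-1.6,-1.1]],"grip":[1,1,1,1,1,1,1,1,1,1]}'
python3 - <<'E'
from h import *
s,p,M=state(); print("centre",p+M@off)
a,c=grab("wrist"); cv2.imwrite("pics/w5.png",cv2.resize(a[60:260,190:450],(780,600),interpolation=cv2.INTER_CUBIC)[:,:,::-1])
t,ct=grab("top"); cv2.imwrite("pics/t5.png",cv2.resize(t[150:240,360:480],(800,600),interpolation=cv2.INTER_CUBIC)[:,:,::-1])
print("tip pred",proj(c,[.562,-.028,.16],True),"mouth pred",proj(c,p+M@off+[0,0,.04],True))
E
```

```text
time: 12.27
tool_pos: [0.5683, -0.0142, 0.0938]
tool_rot: [-0.103, 0.219, 0.879, -0.41]
contact_force: [0.3, 0.1, -2.8]
gripper_width: 0.363
centre [ 0.56101259 -0.0278141   0.09733586]
tip pred (np.float64(310.17341998367556), np.float64(153.28229931705624)) mouth pred (np.float64(314.91966266549207), np.float64(195.35134852732622))
```

View pics/w5.png

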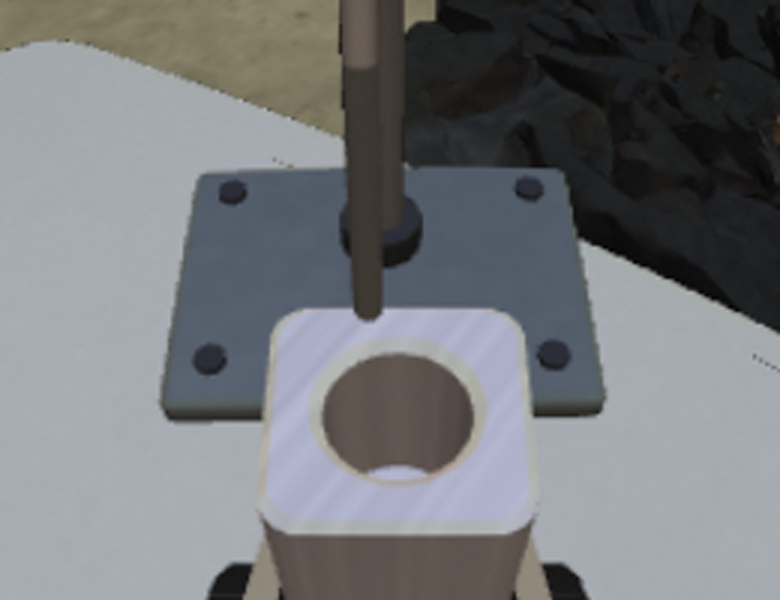

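View pics/t5.png

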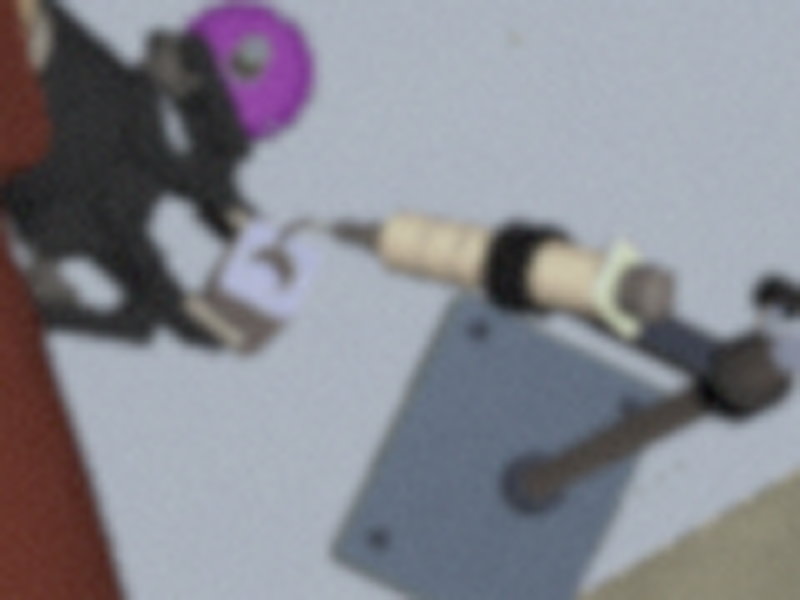

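The wrist view shows the tip at crop (368,318), full (312.7,166), and the mouth at crop (398,417), full (322.7,199). The deep bore and its far floor are visible. In the top view the tip is at about (401,187.5), over the mouth. I'll correct the tip relative to the mouth.

Run:
```python
from h import *
s,p,M=state(); c=manip.calibration("wrist"); t=manip.calibration("top")
cen=p+M@off; m=cen+[0,0,.04]
mm=onz(c,322.7,199,m[2],True); print("mouth bias",mm-m)
for v in (165,166):
    tp=onz(c,312.7,v,.16,True); print("tip raw",tp,"corr",tp-(mm-m))
print("tri",tri([ray(c,312.7,165.5,True),ray(t,401.2,187.3)]),"top",onz(t,401.2,187.3,.16),onz(t,401.9,186.6,.16))
tm=np.array([360+278/6.667,150+262/6.667]); print("top mouth",onz(t,*tm,m[2]),m)
# lateral direction/needle frame
for q in ([.562,-.028],[.557,-.0275]):
  U=up(-118); mv(np.array([*q,.10])-U@off,U,str(q))
```

```text
mouth bias [-0.00168378  0.00261376  0.        ]
tip raw [ 0.56349529 -0.02345753  0.16      ] corr [ 0.56517907 -0.02607129  0.16      ]
tip raw [ 0.56365924 -0.02313562  0.16      ] corr [ 0.56534301 -0.02574938  0.16      ]
tri [ 0.56151552 -0.02759787  0.1540449 ] top [ 0.56012225 -0.02636477  0.16      ] [ 0.56193661 -0.02815709  0.16      ]
top mouth [ 0.56010777 -0.03207267  0.13751874] [ 0.56124097 -0.02738453  0.13751874]
[0.562, -0.028] lin [-0.1  -0.2  -0.15] rot [-0.1 -0.   0. ] | j [   7.   25.   92.  -39.   96. -137.] err 0.0
[0.557, -0.0275] lin [ 0.37 -0.33 -0.  ] rot [-0.1 -0.   0. ] | j [   8.   24.   93.  -39.   96. -137.] err 0.0
```

```bash
python3 -m pendant '{"linear":[[-0.1,-0.3,-0.3],[-0.2,-0.6,-0.6],[-0.22,-0.8,-0.9],[-0.22,-1,-1.1],[-0.22,-1,-1.14],[-0.22,-1,-1.14],[-0.22,-1,-1.14],[-0.22,-1,-1.14],[-0.22,-1,-1.14],[-0.22,-1,-1.14]],"rotation":[[0,0,0],[0,0,0],[0,0,0],[0,0,0],[0,0,0],[0,0,0],[0,0,0],[0,0,0],[0,0,0],[0,0,0]],"grip":[1,1,1,1,1,1,1,1,1,1]}'
python3 - <<'E'
from h import *
s,p,M=state(); print("centre",p+M@off)
a,c=grab("wrist"); cv2.imwrite("pics/w6.png",cv2.resize(a[110:250,235:415],(770,600),interpolation=cv2.INTER_CUBIC)[:,:,::-1])
m=p+M@off+[0,0,.04]; print("tip px pred for (.5650,-.026):",proj(c,[.565,-.026,.16],True),"mouth",proj(c,m,True))
E
```

```text
time: 13.2
tool_pos: [0.5714, -0.0136, 0.1089]
tool_rot: [-0.103, 0.219, 0.879, -0.411]
contact_force: [0.2, 0.4, -1.6]
gripper_width: 0.361
centre [ 0.56420596 -0.02719537  0.11247626]
tip px pred for (.5650,-.026): (np.float64(314.0626186296469), np.float64(186.31226900698078)) mouth (np.float64(314.9775970524532), np.float64(195.2949940431559))
```

View pics/w6.png

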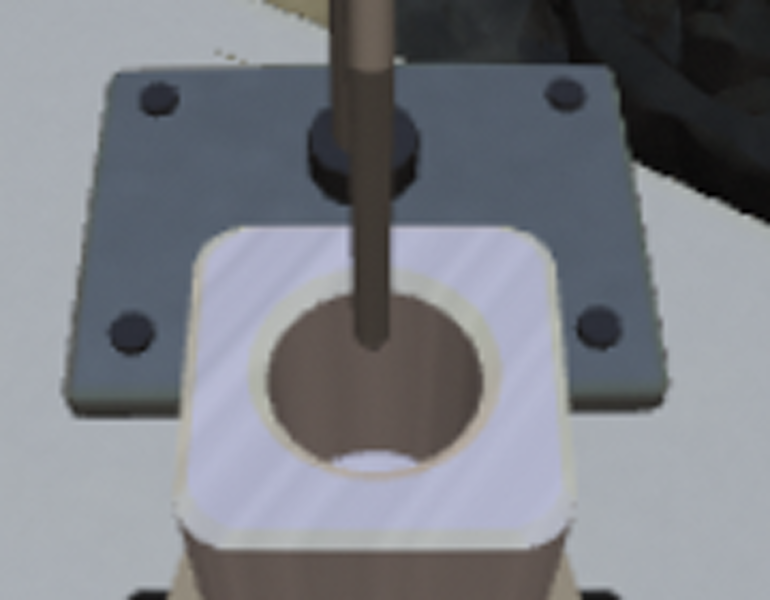

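The tip is at crop (372,345) and the mouth centre at crop (375,382). The tip is about 7.5 mm above the mouth and within about 1.5 mm of centre. Raising 26.5 mm.

```bash
python3 -m pendant '{"linear":[[0,-0.2,-0.2],[0,-0.4,-0.4],[0,-0.7,-0.6],[0,-0.9,-0.85],[0,-1.2,-1.1],[0,-1.4,-1.3],[0,-1.6,-1.5],[0,-1.8,-1.65],[0,-1.95,-1.8],[0,-1.95,-1.8]],"rotation":[[0,0,0],[0,0,0],[0,0,0],[0,0,0],[0,0,0],[0,0,0],[0,0,0],[0,0,0],[0,0,0],[0,0,0]],"grip":[1,1,1,1,1,1,1,1,1,1]}'
python3 -m pendant '{"linear":[[0,0,0],[0,0,0],[0,0,0],[0,0,0],[0,0,0],[0,0,0],[0,0,0],[0,0,0],[0,0,0],[0,0,0]],"rotation":[[0,0,0],[0,0,0],[0,0,0],[0,0,0],[0,0,0],[0,0,0],[0,0,0],[0,0,0],[0,0,0],[0,0,0]],"grip":[1,1,1,1,1,1,1,1,1,1]}'
python3 - <<'E'
from h import *
s,p,M=state(); print("centre",p+M@off,s["joint_vel"])
a,c=grab("wrist"); cv2.imwrite("pics/w7.png",cv2.resize(a[110:250,235:415],(770,600),interpolation=cv2.INTER_CUBIC)[:,:,::-1])
E
```

```text
time: 14.08
tool_pos: [0.5725, -0.0124, 0.1362]
tool_rot: [-0.102, 0.22, 0.879, -0.41]
contact_force: [1.0, -0.6, -2.9]
gripper_width: 0.362
time: 14.92
tool_pos: [0.5722, -0.0124, 0.1356]
tool_rot: [-0.103, 0.219, 0.879, -0.411]
contact_force: [-0.3, 0.5, -2.2]
gripper_width: 0.365
centre [ 0.56497817 -0.02599471  0.13917872] [ 1.24638562e-03 -1.78056008e-04  1.79851792e-05 -1.98385389e-04
 -1.06648062e-05  2.10201272e-04]
```

View pics/w7.png

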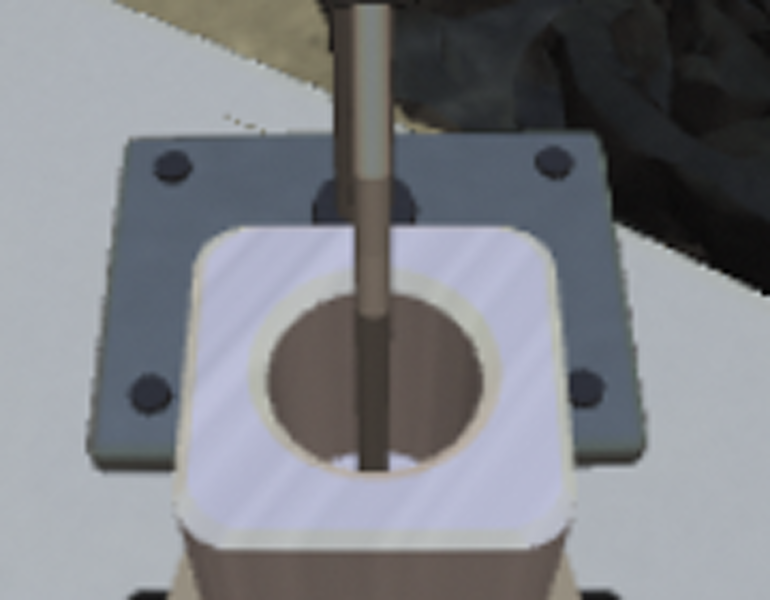

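The needle enters the mouth centrally at crop (373,385), and the shadow line at mouth level shows it inside. The arm is at rest with the force unchanged from free air.

```bash
python3 -c "
from plant import manip
print(manip.job_done())"
```

```text
the job is handed in; nothing more can be done
None
```

I stood the spacer on the grey pin gauge, and it stopped with the recess down. It is now held still with the deep hole up around the needle tip, about half-way down the hole. The job is handed in at about 15 s of robot time; the hand-in reports no verdict.

**What I did**
- I first gripped the bar square to its axis. That would have put the gripper too low at the gauge, so I set it back down and regripped with the gripper leaning 40°.
- On the gauge it stopped with its middle measured at about 73 mm. The nominal height for the recess is 75 mm, and I corrected my in-hand offset for the difference.
- Small sideways nudges were blocked both ways, so the pin was in the recess. The other end was already up, so no turning was needed.

**Last checks**
- **Position:** spacer middle at (0.565, -0.026, 0.139) m. The tip is therefore about 21 mm above the middle, or 19 mm below the mouth, and within about 2 mm of the hole's axis.
- **Contact and motion:** the wrist force matched free air and the joints were at rest. The last wrist picture shows the needle entering the middle of the mouth.

**What disagreed**
- The task says the needle's +x points away from the robot, 40 to 70° to the right. The pictures put it at about -116°, back towards the robot, and I followed the pictures.
- The wrist camera was off by about 3 mm, so I measured the tip relative to the spacer's mouth. The top view's own estimate of the tip was about 4 mm different.
- I did not check the loose discs, screwdriver and bottle afterwards. The arm was kept clear of them and I noticed no contact with them.

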